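# Load a sample rack into the analyser drawer

### The arm

A 6-joint arm with a two-finger parallel gripper is mounted at the origin on the work surface. World frame = base frame: x ahead of the robot, y to its left, z up, the work surface at z = 0. Lengths are in mm, angles in rad, forces in N, time in s.
With the tool pointing down it reaches from about 350 to 975 mm from the base axis. Payload 7.1 kg.
Tool frame: the origin (TCP) lies midway between the tips of the shut fingers; the grasp point (between the pads) lies 19 mm behind it; z points along the fingers, y is the line along which they close (so a half turn about z gives the same grasp; the last joint's range is limited). The gripper opens to 88 mm and grips with 3 to 60 N. Pads are 20 mm wide; open, the fingers measure 115 mm over their backs; the gripper's body (75 mm by 178 mm) begins 61 mm behind the grasp point.
Start: joints at [-1.293, 0.423, 1.63, -0, 1.089, -0.019], TCP at [182.806, -597.651, 222.675] pointing down, gripper open.
Joint ranges: [-3, 3], [-0.9, 2.11], [0.09, 2.58], [-1.31, 4.45], [0.11, 2.69], [-2.54, 2.54]. Speed limits (rad/s): [2.39, 2.39, 3.01, 3.14, 3.14, 3.14].

### API

Orientations are given as a rotation vector (axis times angle).
In Python, from workcell import ctrl gives the robot as it stands.
- The arm moves only by the shell command python3 -m pendant 'ROWS'. ROWS is a JSON object of lists of equal length, an entry for each row: "grip": the opening, from -1 (shut) to 1 (fully open); "linear": the shift along the tool's x, y, z in mm, a list of three; "angular": the turn, a rotation vector about the tool's x, y, z in rad, a list of three. In form: {"grip": [grip, ...], "linear": [[tx, ty, tz], ...], "angular": [[ax, ay, az], ...]}. A call has 1 to 12 rows; each row shifts and turns the commanded pose from where the row before left it, along the tool's axes as they then stand; what a row does not reach is not made up. A row lasts 1/12 s, in which the tool goes at most 41.7 mm and 7.16 degrees, less where a joint would pass 70% of its speed; a pose out of reach is approached as far as the arm can. A call with a gripper value outside its range is refused whole. The fingers move at their own pace and stop on an object; the grip force is fixed at half the most. Time passes only in rows, so rows that do not move let the fingers close. It gives the time, the measured TCP pose, the force, the opening and the grip force at its end, in the units of the state.
- ctrl.get_obs(): the state, without advancing time (a new reading comes with each control period).
- ctrl.get_image(name): name is "scene" or "side" or "wrist"; returns the picture (400x640x3 uint8, red, green, blue); there is no depth.
- ctrl.camera_params(name): a dict with "vfov" (degrees; the focal length in pixels is half the picture's height over the tangent of half this angle, whatever the lens; pixels are square), "cx", "cy" (the principal point, pixels), "k1" (the pictures are not rectified: a ray, as slopes to the right and down, at radius r is drawn at 1 + k1 r^2 times it, then the intrinsics apply), "R" (3x3) and "t" (3): a world point X has camera coordinates R X + t; the wrist camera has in their place "T_tool_cam" (4x4, takes a point from camera to tool coordinates, whose origin is the TCP and whose axes are the flange's). Camera axes: x right, y down, z forward; pixel columns grow to the right and rows downward; lengths in mm; the calibration is good to about 2 mm. A picture is of the moment at which its call begins: read the wrist's pose just before it. camera_params takes no time and is no camera call.
- ctrl.close_job(): hands the job in; it is judged then, once.
The state is a dict: "t": time; "qpos": joint angles; "qvel": joint speeds; "joint_torque": joint torques, N m; "ee_pos": TCP position; "orientation": TCP orientation; "ft_force": force on the tool from outside, world axes, zero at the start; "moment": the same for the moment, N m; "width": finger opening in mm; "grasp_force": force on a finger pad.
Only numpy, scipy, OpenCV 4.12 (cv2) and the standard library are available. Lean on these libraries where they do the work, as an engineer would, in place of code of your own. Each camera call takes 0.05 s, during which the arm holds its last target. There are 200 camera calls.

### The job

Pull the analyser's rack drawer (the one with the blue grip) out until it reaches its stop, then take the rack of red-capped tubes off the bench and set it gently down, upright, on the floor of the empty lane, lengthwise along the lane. Leave the drawer right out, because another rack will follow, and do not disturb the other racks, the tip box, the bottle or the marker.

Things in the scene. Friction and masses are not known exactly. Their poses are not given: they have to be found in the camera images.
- analyser: White benchtop analyser, fixed, 380 mm wide, 400 mm deep, 340 mm tall. Origin: centre of its underside, on the bench. Its x axis points from front to back: the front faces -x and the drawer opens to -x; y runs across. The lower front and the closed drawer's grey front panel (208 mm wide, mid-width, heights 36 to 156 mm) lie 200 mm in front of the origin.
- deck_edge (a point): Middle of the lower front edge of the analyser's console deck, which overhangs the drawer: fixed, 166 mm above the bench, 40 mm in front of the lower front, full width. The deck's front face rises upright to 228 mm; above it a screen leans back. Axes as the analyser's.
- drawer (a joint): Slide of the rack drawer, m: 0 closed, 0.200 fully out at its fixed stop. It may start up to 15 mm open. It has about 2.5 N of friction, no spring and no catch, and stays where it is left.
- handle (a point): Point inside the drawer's blue moulded pull grip, a bar that sticks out level from the middle of the front panel: 26 mm wide (across), 30 mm tall, 55 mm out. The point is at mid-width, mid-height (105 mm above the bench) and 40 mm out from the panel: directly below the deck's edge when the drawer is closed. Axes as the analyser's; moves with the drawer.
- free_lane (a point): Centre of the empty lane's steel floor, 45 mm above the bench; moves with the drawer; axes as the analyser's, lane along x. Floor 160 mm long, 62 mm wide between walls 18 to 22 mm high; at its front (-x) end the front panel rises 111 mm above the floor. With the drawer fully out the point is 68 mm in front of (-x from) the deck's edge.
- full_lane (a point): The same point of the other lane, which holds the yellow-capped rack; 122 mm to the -y side of point free_lane. Between the lanes is a low white divider 60 mm wide.
- rack_red: Grey rack with ten red-capped tubes in 2 rows of 5: 110 mm long (its x), 46 mm wide (its y), flat sides to 66 mm height, the fixed tubes' caps rise to 92 mm. About 0.25 kg, loose. Origin: centre of the underside, z up. Stands on the bench; either end may lead.
- rack_blue: The same rack with blue caps, for another test; stands on the bench and stays there. Loose.
- rack_yellow: The same rack with yellow caps, already standing loose in the drawer's other lane; it rides along with the drawer.
- tip_box: Pipette-tip box with an orange lid, 117 x 80 x 65 mm high, loose on the bench; origin at the centre of its underside.
- reagent: White reagent bottle with a green cap, 48 mm diameter, 95 mm tall, loose on the bench; origin at the centre of its underside.
- marker: Black marker pen with a red cap, 130 mm long, 15 mm thick, lying loose on the bench; origin under its middle.

How it is judged:
By the outcome, as a careful person would: the job done as asked, in the order asked, and still so for the second after the job is handed in, with the robot touching nothing.
It also fails if it takes over 59 s, if anything falls off the work surface, if the arm or the gripper's body presses on something with over 40 N, if the wrist force passes 120 N, or if a joint passes its speed limit or range.

## Working session

There is one attempt and no reset: what is moved stays moved. The work goes in short steps, Python scripts to look and compute and a shell command to move; the robot and the scene stay as the last step left them, time stands still between calls to the robot, and variables do not carry over. Pictures are saved under pics/ and viewed, at most 12 in all, crops included, and the job is handed in when it is done.

```bash
ls; mkdir -p pics; cat > h.py <<'E'
import numpy as np, cv2
from workcell import ctrl
from scipy.spatial.transform import Rotation as Ro
def cam(name,obs=None):
    p=ctrl.camera_params(name)
    if 'R' in p: R=np.array(p['R']);t=np.array(p['t']).ravel()
    else:
        o=obs or ctrl.get_obs();T=np.eye(4);T[:3,:3]=Ro.from_rotvec(o['orientation']).as_matrix();T[:3,3]=o['ee_pos']
        W=np.linalg.inv(T@np.array(p['T_tool_cam']));R=W[:3,:3];t=W[:3,3]
    f=200/np.tan(np.radians(p['vfov'])/2)
    return dict(R=R,t=t,f=f,cx=p['cx'],cy=p['cy'],k1=p['k1'])
def ray(c,uv):
    d=(np.array(uv,float)-[c['cx'],c['cy']])/c['f'];s=d.copy()
    for _ in range(30): s=d/(1+c['k1']*(s@s))
    v=c['R'].T@np.array([s[0],s[1],1]);return -c['R'].T@c['t'],v/np.linalg.norm(v)
def onz(c,uv,z):
    o,v=ray(c,uv);return o+v*(z-o[2])/v[2]
def tri(*cu):
    A=np.zeros((3,3));b=np.zeros(3);rs=[ray(c,u) for c,u in cu]
    for o,v in rs: M=np.eye(3)-np.outer(v,v);A+=M;b+=M@o
    X=np.linalg.solve(A,b);return X,[round(float(np.linalg.norm(np.cross(X-o,v))),1) for o,v in rs]
def proj(c,X):
    q=c['R']@np.array(X,float)+c['t'];s=q[:2]/q[2];s=s*(1+c['k1']*(s@s));return s*c['f']+[c['cx'],c['cy']]
def snap(name,fn):
    c=cam(name);im=np.array(ctrl.get_image(name));cv2.imwrite('pics/'+fn,im[:,:,::-1]);return c,im
E
python3 - <<'E'
from h import *
for n in ['scene','side','wrist']:
    c,_=snap(n,n+'0.png');print(n,(-c['R'].T@c['t']).round(),c['f'],c['k1'])
o=ctrl.get_obs();print(o['t'],o['orientation'],o['width'])
print(Ro.from_rotvec(o['orientation']).as_matrix().round(3))
E
```

```text
pics
scene [  -3.  215. 1787.] 502.20194550946354 -0.06111370725060352
side [ 763.  313. 1461.] 511.32674639093057 -0.01035301055636765
wrist [ 253. -577.  384.] 330.2247833173842 -0.02370162350204666
0.15 [-3.10593073e+00 -4.64379031e-01  2.61626878e-04] 88.07695155006127
[[ 0.956  0.292 -0.   ]
 [ 0.292 -0.956  0.001]
 [ 0.    -0.001 -1.   ]]
```

View pics/scene0.png

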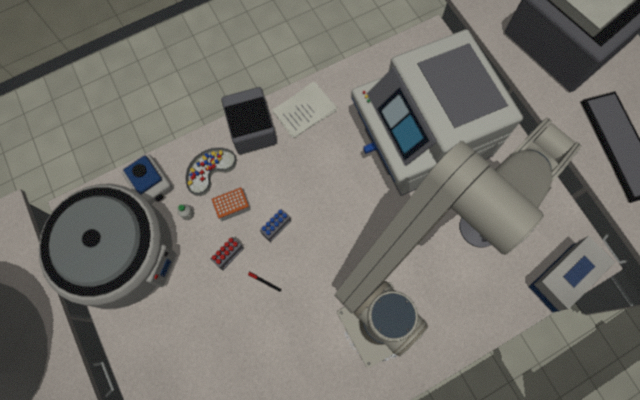

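View pics/side0.png

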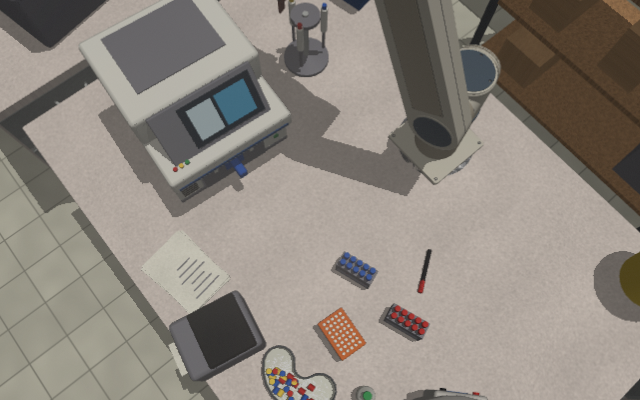

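The scene view shows the analyser at about (430,110), its blue grip at (369,149), the red rack at (227,252), the blue rack at (275,223), the tip box at (230,203), the bottle at (185,210) and the marker at (265,281). The side view shows the grip at (240,169) and the red rack at (406,321).

```bash
python3 - <<'E'
from h import *
ims={n:cv2.imread(f'pics/{n}0.png') for n in ('scene','side')};C={n:cam(n) for n in ims}
res={}
for n,im in ims.items():
    hsv=cv2.cvtColor(im,cv2.COLOR_BGR2HSV)
    for k,m in dict(red=cv2.inRange(hsv,(0,140,60),(6,255,255))|cv2.inRange(hsv,(172,140,60),(180,255,255)),blue=cv2.inRange(hsv,(108,130,50),(125,255,255)),orange=cv2.inRange(hsv,(7,150,100),(17,255,255)),green=cv2.inRange(hsv,(55,90,40),(85,255,255))).items():
        m=cv2.morphologyEx(m,cv2.MORPH_CLOSE,np.ones((5,5)))
        q,l,s,ce=cv2.connectedComponentsWithStats(m)
        for i in range(1,q):
            if s[i,4]>40: 
                r=cv2.minAreaRect(np.argwhere(l==i)[:,::-1].astype(np.float32));print(n,k,s[i].tolist(),ce[i].round(1),[np.round(x,1) for x in r])
a=cv2.resize(ims['scene'][20:200,340:540],None,fx=2.9,fy=2.9,interpolation=cv2.INTER_CUBIC)[:, :400] if 0 else cv2.resize(ims['scene'][70:200,340:450],(440,520),interpolation=cv2.INTER_CUBIC)
b=cv2.resize(ims['side'][95:213,145:300],None,fx=2.3,fy=2.3,interpolation=cv2.INTER_CUBIC)
o=np.zeros((520,800,3),np.uint8);o[:,:440]=a;o[:b.shape[0],442:442+b.shape[1]]=b[:,:358];cv2.imwrite('pics/z1.png',o)
E
```

```text
scene red [212, 238, 25, 26, 232] [224.2 250.7] [array([224.5, 250.5]), array([ 9.9, 28. ]), np.float64(42.0)]
scene blue [364, 142, 13, 11, 81] [370.  147.4] [array([369.9, 147.8]), array([ 7.6, 11.6]), np.float64(63.4)]
scene blue [125, 157, 35, 35, 566] [142.7 175.4] [array([142. , 174.5]), array([28.6, 26.1]), np.float64(56.3)]
scene blue [262, 210, 25, 25, 198] [274.2 221.9] [array([274.3, 221.8]), array([ 8.5, 26.2]), np.float64(45.0)]
scene orange [213, 188, 35, 30, 524] [230.5 203.5] [array([229.7, 202.5]), array([20.1, 31.8]), np.float64(68.2)]
side red [418, 280, 6, 13, 51] [420.9 286.2] [array([421., 286.]), array([ 3.9, 12.6]), np.float64(14.0)]
side red [391, 306, 37, 29, 447] [409. 320.] [array([409.1, 319.8]), array([37.2, 13.8]), np.float64(29.7)]
side red [287, 373, 18, 22, 96] [295.6 383.6] [array([295.5, 383.9]), array([25.1,  6.3]), np.float64(49.8)]
side blue [235, 164, 11, 11, 71] [240.3 168.7] [array([240.4, 168.6]), array([9.7, 7.2]), np.float64(56.3)]
side blue [341, 257, 34, 23, 204] [359.  267.5] [array([357.5, 265.7]), array([34.1, 11.7]), np.float64(31.6)]
side blue [284, 379, 7, 13, 50] [287.2 385.1] [array([287.4, 385. ]), array([ 4.1, 13. ]), np.float64(21.8)]
side blue [273, 380, 6, 14, 50] [275.7 386.7] [array([276. , 386.6]), array([ 4.7, 13. ]), np.float64(8.1)]
side orange [318, 308, 47, 52, 1242] [341.3 333.5] [array([341.4, 333.4]), array([43.8, 28.6]), np.float64(56.3)]
side green [363, 391, 9, 9, 64] [366.7 395.6] [array([367., 395.]), array([8., 8.]), np.float64(90.0)]
```

View pics/z1.png

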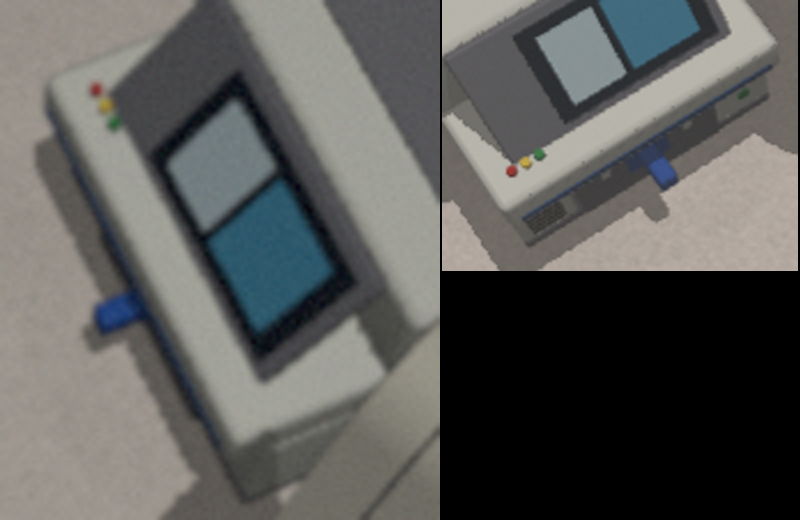

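The zoom shows the deck's upper front corners at scene (352.5,95) and (398.7,181), side (176,186) and (290.7,122). The grip's end is at scene (364,150) and side (243,174).

```bash
python3 - <<'E'
from h import *
s,d=cam('scene'),cam('side')
def T(n,a,b): 
    X,e=tri((s,a),(d,b));print(n,X.round(1),e);return X
L=T('L',(352.5,95),(175.9,186.3));R=T('R',(398.7,181),(290.7,122))
v=L-R;print('width',np.linalg.norm(v[:2]),'y axis yaw',np.degrees(np.arctan2(v[1],v[0])))
T('btn red',(340+96/4,70+89/4),(145+70/2.3,95+171/2.3));T('btn green',(340+114/4,70+124/4),(145+97/2.3,95+154/2.3))
T('gripend',(364.8,150),(243,174))
T('redrack',(224.3,250.6),(409,320));T('bluerack',(274.3,221.8),(358,266))
T('tip',(230.2,203),(341.3,333.5))
for a,b in (((224.3,250.6),92),((274.3,221.8),92),((370,147.4),120)): print(onz(s,a,b).round(1))
for a,b in (((409,320),92),((358,266),92),((240.4,168.6),120)): print(onz(d,a,b).round(1))
print('marker', onz(s,(251,274),8),onz(s,(280,290),8), onz(d,(429,251),8),onz(d,(421,291),8))
print('green',onz(d,(366.7,395.6),95),onz(s,(182,208),95))
E
```

```text
L [ 727.  -296.2  201.4] [1.1, 1.1]
R [ 371.2 -267.4  186.1] [8.2, 8.2]
width 356.971061889774 y axis yaw -4.633704302013002
btn red [ 702.3 -324.7  230.9] [1.7, 1.7]
btn green [ 666.3 -322.7  228.8] [0.9, 0.9]
gripend [ 554.8 -254.7  100.9] [0.7, 0.7]
redrack [467.2 353.8  81.3] [0.7, 0.7]
bluerack [475.5 156.3  84.3] [1.7, 1.7]
tip [625.1 263.4  48.5] [0.8, 0.8]
[464.3 352.3  92. ]
[473.7 154.9  92. ]
[ 548.6 -271.6  120. ]
[469.4 354.1  92. ]
[476.9 158.8  92. ]
[ 553.2 -264.   120. ]
marker [365.74746885 311.0598011    8.        ] [266.628435   245.86851398   8.        ] [270.13389368 249.22820279   8.        ] [369.29118385 319.24100261   8.        ]
green [680.18622488 422.39671791  95.        ] [673.30377475 419.91148817  95.        ]
```

```bash
python3 -m pendant '{"grip":[1,1,1,1,1,1,1,1,1,1,1,1],"linear":[[5,-10,-20],[7,-18,-20],[7,-18,-20],[7,-18,-20],[7,-18,-20],[7,-18,-20],[7,-18,-15],[7,-18,-15],[7,-18,-10],[7,-18,-10],[7,-18,-5],[7,-18,0]],"angular":[[0,0,0],[0,0,0],[0,0,0],[0,0,0],[0,0,0],[0,0,0],[0,0,0],[0,0,0],[0,0,0],[0,0,0],[0,0,0],[0,0,0]]}'
python3 -m pendant '{"grip":[1,1,1,1,1,1,1,1,1,1,1,1],"linear":[[20,-15,0],[27,-20,0],[27,-20,0],[27,-20,0],[27,-20,0],[27,-20,0],[27,-20,0],[27,-20,0],[27,-20,0],[27,-20,0],[27,-20,0],[27,-20,0]],"angular":[[0,0,0],[0,0,0],[0,0,0],[0,0,0],[0,0,0],[0,0,0],[0,0,0],[0,0,0],[0,0,0],[0,0,0],[0,0,0],[0,0,0]]}'
python3 -c "
from h import *
print(ctrl.get_obs())"
```

```text
t: 1.15
ee_pos: [200.5, -374.2, 398.8]
orientation: [3.105, 0.464, 0.001]
ft_force: [1.0, -0.3, -0.3]
width: 88.0
grasp_force: 0.0
t: 2.15
ee_pos: [435.3, -55.6, 397.6]
orientation: [3.107, 0.465, 0.0]
ft_force: [0.2, -1.2, -0.2]
width: 87.6
grasp_force: 0.0
{'t': 2.15, 'qpos': array([-1.54171832e-01, -4.05745807e-02,  1.80154082e+00, -3.66210032e-05,
        1.38056553e+00,  1.11949125e+00]), 'qvel': array([ 0.83797259,  0.34284717, -0.31997809, -0.00439555, -0.02564959,
        0.8319187 ]), 'joint_torque': array([ -4.21816528, -32.5117743 , -30.39256454,   0.19079978,
         0.10581132,  -1.05416849]), 'ee_pos': array([435.30879865, -55.61761879, 397.63112248]), 'orientation': array([3.10693219e+00, 4.65023725e-01, 7.44337136e-05]), 'ft_force': array([ 0.22925949, -1.20697447, -0.15462303]), 'moment': array([-0.00563307, -0.00298524, -0.01657434]), 'grasp_force': 0.0, 'width': 87.5780690147523}
```

```bash
python3 -m pendant '{"grip":[1,1,1,1,1,1,1,1,1,1,1,1],"linear":[[0,0,0],[0,0,0],[0,0,0],[0,0,0],[0,0,0],[0,0,0],[0,0,0],[0,0,0],[0,0,0],[0,0,0],[0,0,0],[0,0,0]],"angular":[[0,0,-0.1],[0,0,-0.12],[0,0,-0.12],[0,0,-0.12],[0,0,-0.12],[0,0,-0.12],[0,0,-0.12],[0,0,-0.12],[0,0,-0.12],[0,0,-0.12],[0,0,-0.1],[0,0,0]]}'
python3 -m pendant '{"grip":[1,1,1,1,1,1,1,1,1,1,1,1],"linear":[[0,12,0],[0,12,0],[0,12,0],[0,12,0],[0,12,0],[0,12,0],[0,12,0],[0,12,0],[0,12,0],[0,10,0],[0,0,0],[0,0,0]],"angular":[[0,-0.09,0],[0,-0.1,0],[0,-0.1,0],[0,-0.1,0],[0,-0.1,0],[0,-0.1,0],[0,-0.1,0],[0,-0.1,0],[0,-0.08,0],[0,0,0],[0,0,0],[0,0,0]]}'
python3 - <<'E'
from h import *
o=ctrl.get_obs();print(o['qpos'].round(3));print(Ro.from_rotvec(o['orientation']).as_matrix().round(3))
snap('wrist','w1.png')
E
```

```text
t: 3.15
ee_pos: [434.6, -57.3, 397.5]
orientation: [-2.211, -2.232, 0.001]
ft_force: [0.8, 0.0, 0.6]
width: 87.6
grasp_force: 0.0
t: 4.15
ee_pos: [553.0, -56.7, 397.7]
orientation: [1.701, 1.708, -0.787]
ft_force: [-0.5, -1.2, 0.3]
width: 87.9
grasp_force: 0.0
[ 0.294  0.288  1.669 -0.821  1.528  0.477]
[[-0.002  1.     0.004]
 [ 0.647  0.005 -0.763]
 [-0.763  0.001 -0.647]]
```

View pics/w1.png

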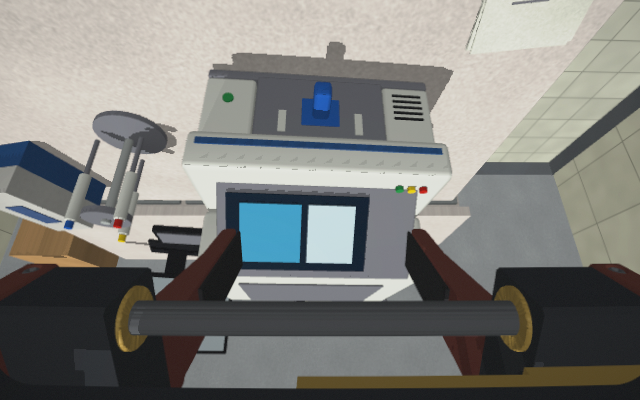

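The wrist view shows the blue grip at (322,97), with the deck's front face from its lower edge (190,133)–(450,152) to its upper edge (183,160)–(448,178). I'll take a second wrist view lower down for stereo.

```bash
cp pics/w1.png pics/w1k.png; python3 -m pendant '{"grip":[1,1,1,1,1,1,1,1,1],"linear":[[10,0,15],[14,0,21],[14,0,21],[14,0,21],[14,0,21],[14,0,21],[5,0,8],[0,0,0],[0,0,0]],"angular":[[0,0,0],[0,0,0],[0,0,0],[0,0,0],[0,0,0],[0,0,0],[0,0,0],[0,0,0],[0,0,0]]}'
python3 - <<'E'
from h import *
o=ctrl.get_obs();print(o['qpos'].round(3),o['qvel'].round(3));np.save('o2.npy',np.r_[o['ee_pos'],o['orientation']])
c,im2=snap('wrist','w2.png');im1=cv2.imread('pics/w1.png')
a=cv2.resize(im1[60:190,170:470],None,fx=2.66,fy=2.2,interpolation=cv2.INTER_CUBIC)
b=im2[:,:,::-1][0:310,0:640]
b=cv2.resize(b,(640,310));s=np.zeros((600,800,3),np.uint8);s[:a.shape[0],:a.shape[1]]=a;s[290:600,:640]=b;cv2.imwrite('pics/z2.png',s)
E
```

```text
t: 4.95
ee_pos: [553.2, -100.1, 251.3]
orientation: [1.7, 1.707, -0.788]
ft_force: [0.3, 0.2, -0.2]
width: 87.6
grasp_force: 0.0
[ 0.222  0.448  1.814 -0.892  1.282  0.669] [ 0.01  -0.016 -0.019 -0.003  0.004  0.001]
```

View pics/z2.png

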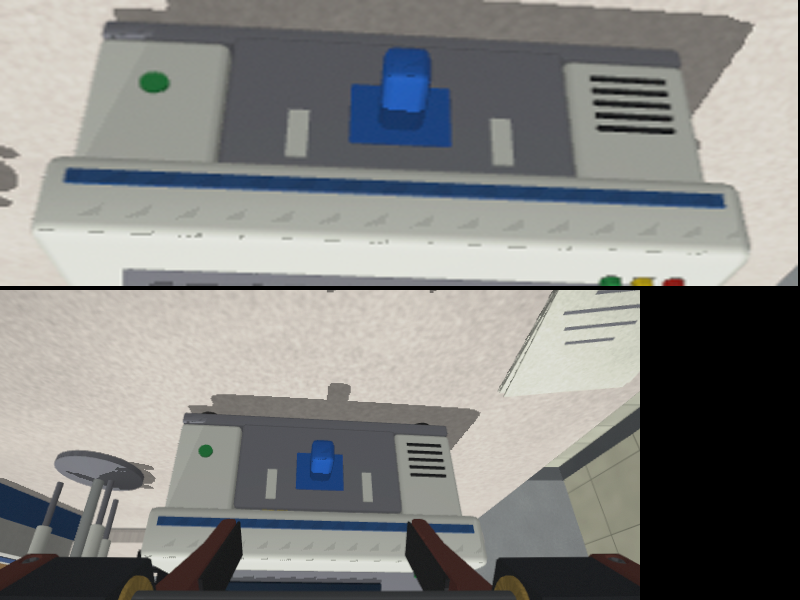

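Composite: the deck stripe ends are at w1 (194,140)/(442,151) and w2 (157,231)/(474,239). The grip is at w1 (323,90) and w2 (322,168). Masks next for finer values.

```bash
python3 - <<'E'
from h import *
o2=np.load('o2.npy');C2=cam('wrist',dict(ee_pos=o2[:3],orientation=o2[3:]))
C1=cam('wrist',dict(ee_pos=[553.0,-56.7,397.7],orientation=[1.701,1.708,-0.787]))
P=[]
for n,C in (('w1',C1),('w2',C2)):
    im=cv2.imread(f'pics/{n}.png');hsv=cv2.cvtColor(im,cv2.COLOR_BGR2HSV)
    m=cv2.inRange(hsv,(103,120,40),(125,255,255));m[245:]=0;m[:, :120]=0;m[:,500:]=0
    m=cv2.morphologyEx(m,cv2.MORPH_CLOSE,np.ones((3,3)))
    q,l,s,ce=cv2.connectedComponentsWithStats(m);d={}
    for i in range(1,q):
        if s[i,4]<150: continue
        p=np.argwhere(l==i)[:,::-1]
        if s[i,2]>180:
            for k,x in (('SL',p[:,0].min()),('SR',p[:,0].max())):
                w=p[abs(p[:,0]-x)<=6];d[k]=(x,w[:,1].mean())
            print(n,'stripe',s[i],d)
        elif s[i,2]<70:
            rows={r:(p[p[:,1]==r,0].min(),p[p[:,1]==r,0].max()) for r in sorted(set(p[:,1]))}
            print(n,'grip',s[i],[(int(r),int(a),int(b)) for r,(a,b) in rows.items()][::3])
            g=hsv[s[i,1]:s[i,1]+s[i,3], int(ce[i][0]),2];print(g.tolist())
    P.append(d)
for k in ('SL','SR'):
    X,e=tri((C1,P[0][k]),(C2,P[1][k]));print(k,X.round(1),e)
    P[0][k+'X']=X
v=P[0]['SRX']-P[0]['SLX'];print('yaw of y_a',np.degrees(np.arctan2(v[1],v[0])),np.linalg.norm(v[:2]),'mid',((P[0]['SRX']+P[0]['SLX'])/2).round(1))
E
```

```text
w1 grip [ 301   82   39   45 1309] [(82, 316, 328), (85, 315, 330), (88, 314, 331), (91, 314, 331), (94, 314, 331), (97, 313, 331), (100, 302, 338), (103, 302, 338), (106, 302, 338), (109, 302, 338), (112, 302, 338), (115, 302, 338), (118, 301, 339), (121, 301, 339), (124, 302, 339)]
[114, 122, 124, 127, 129, 129, 133, 135, 135, 138, 140, 154, 171, 189, 190, 188, 189, 187, 187, 187, 185, 186, 186, 186, 185, 185, 184, 181, 103, 103, 103, 103, 103, 102, 102, 102, 104, 116, 124, 124, 124, 125, 124, 118, 89]
w1 stripe [ 195  137  247   18 1439] {'SL': (np.int64(195), np.float64(139.5)), 'SR': (np.int64(441), np.float64(150.89473684210526))}
w2 grip [ 296  150   48   51 1992] [(150, 315, 326), (153, 313, 332), (156, 312, 333), (159, 311, 333), (162, 311, 333), (165, 297, 342), (168, 297, 342), (171, 297, 342), (174, 297, 342), (177, 297, 342), (180, 296, 342), (183, 296, 342), (186, 296, 342), (189, 296, 342), (192, 296, 343), (195, 296, 343), (198, 296, 343)]
[101, 112, 120, 122, 121, 124, 125, 127, 128, 129, 131, 132, 133, 134, 134, 137, 141, 155, 166, 174, 188, 186, 184, 182, 182, 183, 182, 182, 182, 181, 180, 179, 168, 100, 101, 100, 99, 99, 99, 100, 104, 121, 121, 121, 122, 122, 121, 122, 122, 118, 88]
w2 grip [157 227  67  10 510] [(227, 158, 192), (230, 158, 221), (233, 157, 218), (236, 216, 216)]
[100, 90, 93, 92, 92, 93, 93, 93, 105, 135]
w2 grip [430 234  44   9 317] [(234, 430, 450), (237, 432, 472), (240, 435, 473)]
[112, 97, 96, 96, 97, 96, 96, 99, 123]Traceback (most recent call last):
  File "<stdin>", line 23, in <module>
KeyError: 'SL'
```

```bash
python3 - <<'E'
from h import *
o2=np.load('o2.npy');C2=cam('wrist',dict(ee_pos=o2[:3],orientation=o2[3:]))
C1=cam('wrist',dict(ee_pos=[553.0,-56.7,397.7],orientation=[1.701,1.708,-0.787]))
def T(n,a,b):
    X,e=tri((C1,a),(C2,b));print(n,X.round(1),e);return X
L=T('SL',(195,139.5),(157,231));R=T('SR',(441,150.9),(473.5,239))
v=R-L;print('yaw y_a',np.degrees(np.arctan2(v[1],v[0])),np.linalg.norm(v[:2]),((L+R)/2).round(1))
E=T('grip outer top edge',(322.7,94),(322.3,168));T('grip low outer',(322.5,82),(322.2,150.5))
T('grip root top',(322.5,109.5),(322,182.5))
for z in (120,): print(onz(C1,(322.7,94),z),onz(C2,(322.3,168),z), onz(C1,(314,94),z)[0]-onz(C1,(331.5,94),z)[0])
for z in (196,): 
  for C,a,b in ((C1,(195,139.5),(441,150.9)),(C2,(157,231),(473.5,239))):
    A,B=onz(C,a,z),onz(C,b,z);w=B-A;print(A.round(1),B.round(1),np.degrees(np.arctan2(w[1],w[0])))
E
```

```text
SL [ 380.  -259.6  187. ] [0.7, 0.7]
SR [ 724.6 -287.6  187.1] [0.3, 0.3]
yaw y_a -4.6418078791446895 345.75921797301095 [ 552.3 -273.6  187.1]
grip outer top edge [ 553.7 -250.6  116. ] [0.3, 0.3]
grip low outer [ 553.6 -251.9   92.2] [0.3, 0.3]
grip root top [ 553.5 -281.2  118.4] [0.4, 0.4]
[ 554.05020507 -246.19929232  120.        ] [ 553.37625215 -243.59068713  120.        ] -24.59743471742445
[ 386.5 -247.1  196. ] [ 718.5 -274.1  196. ] -4.64359037834306
[ 393.5 -232.6  196. ] [ 711.2 -259.1  196. ] -4.763460227363639
```

```bash
python3 -m pendant '{"grip":[1,1,1,1,1,1,1,1,1,1,1],"linear":[[0,0,0],[1.1,1.8,10],[1.1,1.8,18],[1.1,1.8,18],[1.1,1.8,18],[1.1,1.8,18],[1.1,1.8,18],[1.1,1.8,16],[0,0,10],[0,0,0],[0,0,0]],"angular":[[0.062,0,0.052],[0,0,0],[0,0,0],[0,0,0],[0,0,0],[0,0,0],[0,0,0],[0,0,0],[0,0,0],[0,0,0],[0,0,0]]}'
python3 - <<'E'
from h import *
o=ctrl.get_obs();print(o['qpos'].round(3));M=Ro.from_rotvec(o['orientation']).as_matrix();print(M.round(3))
print('tool delta to grasp',(M.T@(np.array([551.7,-275.5,92.7])-o['ee_pos'])).round(1))
c,im=snap('wrist','w3.png')
hsv=cv2.cvtColor(im,cv2.COLOR_RGB2HSV);m=cv2.inRange(hsv,(103,150,150),(125,255,255));p=np.argwhere(m)[:,::-1];print(p.min(0),p.max(0),len(p))
print('pred outer top edge',proj(c,[553.9,-247.5,120]),proj(c,[553.9,-247.5,117]))
E
```

```text
t: 5.92
ee_pos: [558.7, -191.9, 163.1]
orientation: [1.777, 1.648, -0.826]
ft_force: [-0.1, -0.3, 0.7]
width: 87.7
grasp_force: 0.0
[ 0.056  0.596  1.824 -0.987  1.139  0.766]
[[ 0.048  0.997 -0.058]
 [ 0.643 -0.075 -0.762]
 [-0.764 -0.    -0.645]]
tool delta to grasp [ -0.2  -0.7 109.5]
[307 207] [337 227] 568
pred outer top edge [321.93394959 213.02953801] [321.93727087 209.26809986]
```

View pics/w3.png

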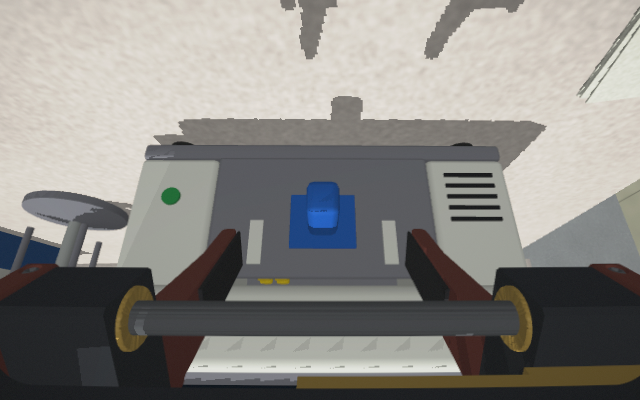

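The grip is at (322,182–228), centred between the fingers as predicted. Approaching and closing.

```bash
python3 -m pendant '{"grip":[1,1,1,1,1,1,1,1,1,1,1,1],"linear":[[0,0,10],[0,0,12],[0,0,12],[0,0,12],[0,0,12],[0,0,12],[0,0,10],[0,0,10],[0,0,9],[0,0,9],[0,0,0],[0,0,0]],"angular":[[0,0,0],[0,0,0],[0,0,0],[0,0,0],[0,0,0],[0,0,0],[0,0,0],[0,0,0],[0,0,0],[0,0,0],[0,0,0],[0,0,0]]}'
python3 -m pendant '{"grip":[-1,-1,-1,-1,-1,-1,-1,-1],"linear":[[0,0,0],[0,0,0],[0,0,0],[0,0,0],[0,0,0],[0,0,0],[0,0,0],[0,0,0]],"angular":[[0,0,0],[0,0,0],[0,0,0],[0,0,0],[0,0,0],[0,0,0],[0,0,0],[0,0,0]]}'
```

```text
t: 6.97
ee_pos: [552.3, -274.3, 93.0]
orientation: [1.777, 1.648, -0.827]
ft_force: [-0.3, 0.8, -0.4]
width: 87.7
grasp_force: 0.0
t: 7.63
ee_pos: [552.6, -273.9, 93.4]
orientation: [1.776, 1.649, -0.826]
ft_force: [0.1, 0.8, 0.4]
width: 38.0
grasp_force: 0.0
```

```bash
python3 -m pendant '{"grip":[-1,-1,-1,-1,-1],"linear":[[0,0,0],[0,0,0],[0,0,0],[0,0,0],[0,0,0]],"angular":[[0,0,0],[0,0,0],[0,0,0],[0,0,0],[0,0,0]]}'
python3 -c "
from h import *
o=ctrl.get_obs();M=Ro.from_rotvec(o['orientation']).as_matrix();print((M.T@[.081,.9967,0]).round(3))"
```

```text
t: 8.05
ee_pos: [551.8, -274.0, 93.4]
orientation: [1.777, 1.648, -0.827]
ft_force: [-3.0, 1.4, 2.3]
width: 26.2
grasp_force: 30.0
[ 0.645  0.005 -0.765]
```

```bash
python3 -m pendant '{"grip":[-1,-1,-1,-1,-1,-1,-1,-1,-1,-1,-1,-1],"linear":[[1.3,0,-1.5],[2.6,0,-3.1],[3.9,0,-4.6],[5.2,0,-6.1],[6.5,0,-7.7],[7.7,0.1,-9.2],[7.7,0.1,-9.2],[7.7,0.1,-9.2],[7.7,0.1,-9.2],[7.7,0.1,-9.2],[7.7,0.1,-9.2],[7.7,0.1,-9.2]],"angular":[[0,0,0],[0,0,0],[0,0,0],[0,0,0],[0,0,0],[0,0,0],[0,0,0],[0,0,0],[0,0,0],[0,0,0],[0,0,0],[0,0,0]]}'
python3 -m pendant '{"grip":[-1,-1,-1,-1,-1,-1,-1,-1,-1,-1,-1,-1],"linear":[[7.7,0.1,-9.2],[7.7,0.1,-9.2],[7.7,0.1,-9.2],[5.2,0,-6.1],[3.9,0,-4.6],[2.6,0,-3.1],[1.9,0,-2.3],[1.3,0,-1.5],[1.3,0,-1.5],[1.3,0,-1.5],[0,0,0],[0,0,0]],"angular":[[0,0,0],[0,0,0],[0,0,0],[0,0,0],[0,0,0],[0,0,0],[0,0,0],[0,0,0],[0,0,0],[0,0,0],[0,0,0],[0,0,0]]}'
```

```text
t: 9.05
ee_pos: [561.2, -159.2, 93.4]
orientation: [1.777, 1.649, -0.827]
ft_force: [-3.2, -3.5, -0.7]
width: 26.4
grasp_force: 30.0
t: 10.05
ee_pos: [566.4, -96.8, 93.4]
orientation: [1.777, 1.649, -0.826]
ft_force: [-4.8, 1.7, -1.3]
width: 25.9
grasp_force: 30.0
```

```bash
python3 -m pendant '{"grip":[-1,-1,-1,-1,-1,-1,-1,-1],"linear":[[1.3,0,-1.5],[1.3,0,-1.5],[1.3,0,-1.5],[1.3,0,-1.5],[1.3,0,-1.5],[1.3,0,-1.5],[0,0,0],[0,0,0]],"angular":[[0,0,0],[0,0,0],[0,0,0],[0,0,0],[0,0,0],[0,0,0],[0,0,0],[0,0,0]]}'
python3 -m pendant '{"grip":[-1,-1,-1,-1,-1],"linear":[[1.3,0,-1.5],[1.3,0,-1.5],[1.3,0,-1.5],[0,0,0],[0,0,0]],"angular":[[0,0,0],[0,0,0],[0,0,0],[0,0,0],[0,0,0]]}'
```

```text
t: 10.72
ee_pos: [567.1, -87.3, 93.4]
orientation: [1.776, 1.647, -0.83]
ft_force: [-1.9, -15.3, -5.8]
width: 25.6
grasp_force: 30.0
t: 11.13
ee_pos: [567.3, -83.9, 92.8]
orientation: [1.774, 1.646, -0.833]
ft_force: [2.5, -32.8, -14.6]
width: 25.7
grasp_force: 30.0
```

```bash
python3 -m pendant '{"grip":[1,1,1,1,1,1,1,1,1,1],"linear":[[0,0,0],[0,0,0],[0,0,0],[0,0,0],[0,0,0],[0,0,0],[0,0,-4],[0,0,-12],[0,0,-18],[0,0,-20]],"angular":[[0,0,0],[0,0,0],[0,0,0],[0,0,0],[0,0,0],[0,0,0],[0,0,0],[0,0,0],[0,0,0],[0,0,0]]}'
python3 -m pendant '{"grip":[1,1,1,1,1,1,1,1,1,1,1,1],"linear":[[-10,0,-20],[-20,0,-20],[-20,0,-20],[-20,0,-20],[-20,0,-20],[-20,0,-20],[-20,0,-20],[-20,0,-20],[-20,0,-20],[-20,0,-20],[0,0,0],[0,0,0]],"angular":[[0,0,0],[0,0,0],[0,0,0],[0,0,0],[0,0,0],[0,0,0],[0,0,0],[0,0,0],[0,0,0],[0,0,0],[0,0,0],[0,0,0]]}'
python3 - <<'E'
from h import *
o=ctrl.get_obs();print(o['qpos'].round(3));np.save('o4.npy',np.r_[o['ee_pos'],o['orientation']])
snap('wrist','w4.png')
E
```

```text
t: 11.97
ee_pos: [571.0, -37.7, 128.9]
orientation: [1.777, 1.649, -0.827]
ft_force: [0.8, -0.7, 0.1]
width: 87.1
grasp_force: 0.0
t: 12.97
ee_pos: [573.9, -7.2, 404.5]
orientation: [1.778, 1.648, -0.82]
ft_force: [-0.0, 0.2, -1.3]
width: 87.8
grasp_force: 0.0
[ 0.35   0.365  1.543 -0.773  1.651  0.532]
```

View pics/w4.png

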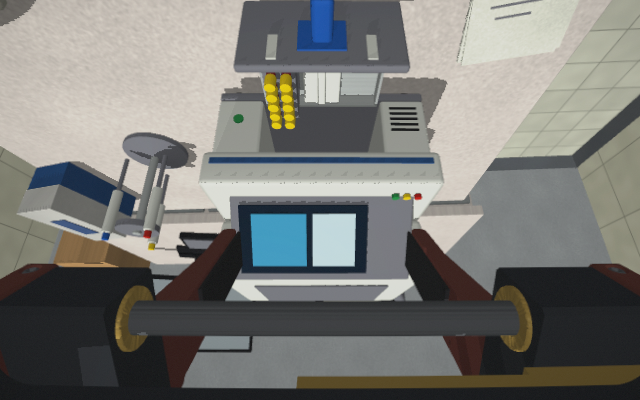

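The drawer is out, with the panel's top edge at row 68 (238–410). The yellow rack is upright in the -x lane at (280,100), and the free lane is empty at (355,90). Turning the tool down and going over the red rack.

```bash
python3 - <<'E'
from h import *
for n in ('scene','side'):
    im=cv2.imread(f'pics/{n}0.png');hsv=cv2.cvtColor(im,cv2.COLOR_BGR2HSV);c=cam(n)
    m=cv2.inRange(hsv,(0,140,60),(6,255,255))|cv2.inRange(hsv,(172,140,60),(180,255,255))
    P=np.array([onz(c,p[::-1],90)[:2] for p in np.argwhere(m)]);P=P[np.linalg.norm(P-[467,354],axis=1)<75]
    ev,V=np.linalg.eigh(np.cov(P.T));v=V[:,1];print(n,P.mean(0).round(1),'angle',np.degrees(np.arctan2(v[1],v[0]))%180,ev**.5)
E
python3 -m pendant '{"grip":[1,1,1,1,1,1,1,1,1,1,1,1],"linear":[[0,0,0],[0,0,0],[0,0,0],[0,0,0],[0,0,0],[0,0,0],[0,0,0],[0,0,0],[15,-6,0],[25,-10,0],[33,-13,0],[33,-13,0]],"angular":[[0,0.1,0],[0,0.11,0],[0,0.11,0],[0,0.11,0],[0,0.11,0],[0,0.11,0],[0,0.11,0],[0,0.11,0],[0,0,0],[0,0,0],[0,0,0],[0,0,0]]}'
```

```text
scene [464.5 352.8] angle 110.34088522027659 [10.38102821 28.81779829]
side [468.7 354.4] angle 110.44927428770453 [11.05462923 28.94398412]
t: 14.02
ee_pos: [538.5, 100.9, 400.6]
orientation: [-2.304, -2.132, 0.004]
ft_force: [0.6, 1.1, 0.5]
width: 87.7
grasp_force: 0.0
```

```bash
python3 -m pendant '{"grip":[1,1,1,1,1,1,1,1,1,1,1,1],"linear":[[31,-11,12],[31,-11,12],[31,-11,12],[31,-11,12],[31,-12,12],[31,-12,14],[31,-12,14],[28,-11,12],[0,0,0],[0,0,0],[0,0,0],[0,0,0]],"angular":[[0,0,0],[0,0,0],[0,0,0],[0,0,0],[0,0,0],[0,0,0],[0,0,0],[0,0,0],[0,0,-0.109],[0,0,-0.109],[0,0,-0.109],[0,0,-0.109]]}'
python3 -m pendant '{"grip":[1,1],"linear":[[0,0,0],[0,0,0]],"angular":[[0,0,0],[0,0,0]]}'
cat >> h.py <<'E'
def redmask(im):
    hsv=cv2.cvtColor(im,cv2.COLOR_RGB2HSV);return cv2.inRange(hsv,(0,150,70),(6,255,255))|cv2.inRange(hsv,(174,150,70),(180,255,255))
E
python3 - <<'E'
from h import *
o=ctrl.get_obs();print(o['qpos'].round(3));np.save('o5.npy',np.r_[o['ee_pos'],o['orientation']])
snap('wrist','w5.png')
E
python3 -m pendant '{"grip":[1,1,1,1,1,1],"linear":[[0,0,15],[0,0,25],[0,0,25],[0,0,15],[0,0,0],[0,0,0]],"angular":[[0,0,0],[0,0,0],[0,0,0],[0,0,0],[0,0,0],[0,0,0]]}'
python3 - <<'E'
from h import *
o=ctrl.get_obs();np.save('o6.npy',np.r_[o['ee_pos'],o['orientation']])
_,im=snap('wrist','w6.png');a=cv2.imread('pics/w5.png')
cv2.imwrite('pics/z3.png',np.vstack([a[0:300],im[0:300,:,::-1]]))
E
```

```text
t: 15.02
ee_pos: [465.9, 351.7, 300.4]
orientation: [-1.778, -2.588, 0.006]
ft_force: [0.3, 1.2, -0.5]
width: 87.8
grasp_force: 0.0
t: 15.18
ee_pos: [466.4, 351.6, 301.1]
orientation: [-1.79, -2.58, 0.004]
ft_force: [0.7, -0.7, 0.6]
width: 88.0
grasp_force: 0.0
[0.625 0.284 1.644 0.    1.216 0.267]
t: 15.73
ee_pos: [466.8, 351.4, 221.8]
orientation: [-1.788, -2.582, 0.003]
ft_force: [0.5, -0.3, 1.1]
width: 88.1
grasp_force: 0.0
```

View pics/z3.png

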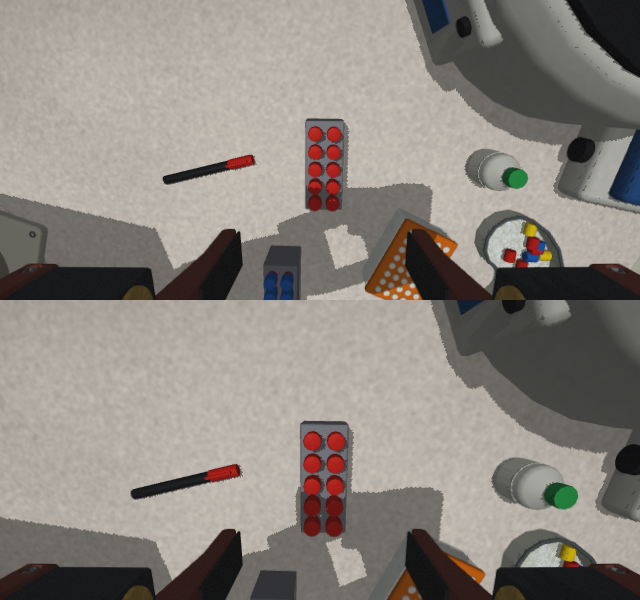

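The two wrist views show the red rack aligned with the tool at (325,167) and (324,183): cap corners at (315,134), (334,134), (315,203), (333,203) and (312,141), (336,141), (312,226), (334,226). The neighbours are clear of the finger paths.

```bash
python3 - <<'E'
from h import *
D=[]
for n,f in (('o5','w5'),('o6','w6')):
    o=np.load(n+'.npy');C=cam('wrist',dict(ee_pos=o[:3],orientation=o[3:]));im=cv2.imread(f'pics/{f}.png')[:,:,::-1]
    hsv=cv2.cvtColor(im,cv2.COLOR_RGB2HSV)
    m=cv2.inRange(hsv,(0,150,50),(6,255,255))|cv2.inRange(hsv,(174,150,50),(180,255,255));m[:,:295]=0;m[:,355:]=0;m[245:]=0
    m=cv2.erode(m,np.ones((3,3)))
    q,l,s,ce=cv2.connectedComponentsWithStats(m);k=[i for i in range(1,q) if s[i,4]>15]
    pts=ce[k];D.append((C,pts));print(f,len(k),pts.round(0).tolist())
    p=np.argwhere(m);print(p.min(0)[::-1],p.max(0)[::-1])
E
python3 - <<'E'
from h import *
Cs=[cam('wrist',dict(ee_pos=o[:3],orientation=o[3:])) for o in (np.load('o5.npy'),np.load('o6.npy'))]
A=[((315,134),(312,141)),((334,134),(336,141)),((315,203),(312,226)),((333,203),(334,226))]
X=[]
for a,b in A:
    x,e=tri((Cs[0],a),(Cs[1],b));X.append(x);print(x.round(1),e)
X=np.array(X);m=X.mean(0);v=X[0]+X[1]-X[2]-X[3];print('mean',m.round(1),'ang',np.degrees(np.arctan2(v[1],v[0])),np.linalg.norm(v)/2)
for c,k in ((Cs[0],0),(Cs[1],1)):
    Y=np.array([onz(c,a[k],90) for a in A]);print(Y.mean(0).round(1));v=Y[0]+Y[1]-Y[2]-Y[3];print(np.degrees(np.arctan2(v[1],v[0])),np.linalg.norm(v)/2)
o=ctrl.get_obs();M=Ro.from_rotvec(o['orientation']).as_matrix();print(M.round(3))
E
```

```text
w5 8 [[315.0, 134.0], [333.0, 134.0], [315.0, 152.0], [333.0, 152.0], [315.0, 169.0], [333.0, 169.0], [314.0, 194.0], [332.0, 195.0]]
[309 128] [339 209]
w6 6 [[312.0, 141.0], [335.0, 141.0], [312.0, 163.0], [335.0, 163.0], [312.0, 205.0], [334.0, 206.0]]
[305 133] [343 234]
[442.7 387.5  89.6] [0.2, 0.2]
[463.4 393.9  76.4] [0.2, 0.2]
[470.8 310.2  82.7] [0.3, 0.3]
[491.2 317.2  81. ] [0.4, 0.4]
mean [467.  352.2  82.4] ang 109.93969022965597 81.9551994761355
[466.6 353.6  90. ]
110.17374415453105 80.091533801287
[466.  353.8  90. ]
109.95863696946186 79.63108402543666
[[-0.352  0.936 -0.   ]
 [ 0.936  0.352  0.   ]
 [ 0.    -0.    -1.   ]]
```

```bash
python3 -m pendant '{"grip":[1,1,1,1,1,1,1,1,1,1,1,1],"linear":[[2,0.4,14],[0,0,22],[0,0,25],[0,0,25],[0,0,25],[0,0,25],[0,0,20],[0,0,14],[0,0,11],[0,0,8],[0,0,0],[0,0,0]],"angular":[[0,0,0],[0,0,0],[0,0,0],[0,0,0],[0,0,0],[0,0,0],[0,0,0],[0,0,0],[0,0,0],[0,0,0],[0,0,0],[0,0,0]]}'
python3 -m pendant '{"grip":[-0.2,-0.5,-1,-1,-1,-1,-1,-1,-1,-1],"linear":[[0,0,0],[0,0,0],[0,0,0],[0,0,0],[0,0,0],[0,0,0],[0,0,0],[0,0,0],[0,0,0],[0,0,0]],"angular":[[0,0,0],[0,0,0],[0,0,0],[0,0,0],[0,0,0],[0,0,0],[0,0,0],[0,0,0],[0,0,0],[0,0,0]]}'
```

```text
t: 16.78
ee_pos: [467.3, 354.2, 34.1]
orientation: [1.787, 2.584, 0.001]
ft_force: [-0.7, 0.9, 0.5]
width: 87.8
grasp_force: 0.0
t: 17.62
ee_pos: [466.6, 353.7, 33.6]
orientation: [-1.786, -2.584, 0.001]
ft_force: [-1.6, -1.2, 3.2]
width: 46.0
grasp_force: 29.9
```

```bash
python3 -m pendant '{"grip":[-1,-1,-1,-1,-1,-1,-1,-1,-1,-1,-1,-1],"linear":[[0,0,-5],[0,0,-12],[0,0,-20],[0,0,-25],[0,0,-25],[0,0,-25],[0,0,-25],[0,0,-25],[0,0,-25],[0,0,-20],[0,0,-13],[0,0,0]],"angular":[[0,0,0],[0,0,0],[0,0,0],[0,0,0],[0,0,0.05],[0,0,0.06],[0,0,0.06],[0,0,0.06],[0,0,0.06],[0,0,0.06],[0,0,0.06],[0,0,0.031]]}'
python3 - <<'E'
from h import *
o=ctrl.get_obs();M=Ro.from_rotvec(o['orientation']).as_matrix();print(M.round(3),o['width'])
print('to hover (612,-120)',(M.T@(np.array([612,-120,275])-o['ee_pos'])).round(1))
for n in ('scene','side'): snap(n,n+'1.png')
a=cv2.imread('pics/scene1.png')[60:220,300:500];b=cv2.imread('pics/side1.png')[90:290,140:340]
z=np.zeros((400,800,3),np.uint8);z[:320,:400]=cv2.resize(a,None,fx=2,fy=2,interpolation=cv2.INTER_CUBIC);z[:,400:]=cv2.resize(b,None,fx=2,fy=2,interpolation=cv2.INTER_CUBIC);cv2.imwrite('pics/z4.png',z)
E
```

```text
t: 18.62
ee_pos: [468.2, 354.8, 257.9]
orientation: [2.311, 2.127, 0.01]
ft_force: [1.1, -0.5, -2.7]
width: 45.9
grasp_force: 29.9
[[ 0.083  0.997  0.005]
 [ 0.997 -0.083  0.004]
 [ 0.004  0.005 -1.   ]] 45.94867122597624
to hover (612,-120) [-461.1  182.7  -18.2]
```

View pics/z4.png

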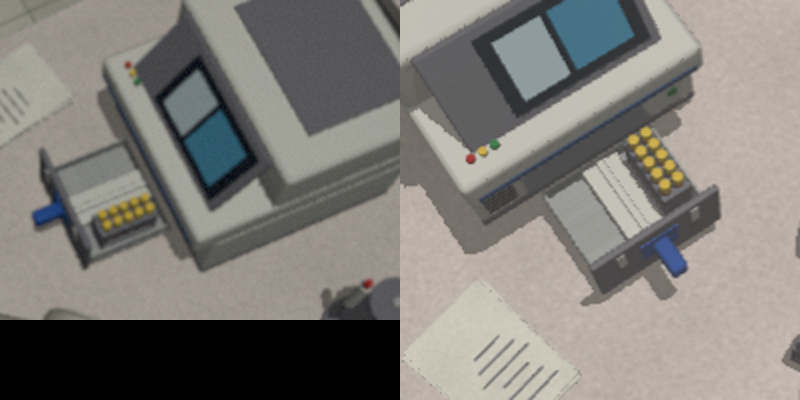

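Both views show the drawer out, with the yellow rack upright in its lane. The empty lane's grey floor is centred at about scene (351,144) and side (234,199).

```bash
python3 - <<'E'
from h import *
ya=np.array([.9967,-.081,0]);out=np.array([.081,.9967,0])
F=np.array([618.6,-210.7,45]);pt={}
for n,seed in (('scene',(349,144)),('side',(234,199))):
    im=cv2.imread(f'pics/{n}1.png');c=cam(n)
    m=np.zeros((402,642),np.uint8);g=cv2.GaussianBlur(im,(3,3),0)
    cv2.floodFill(g,m,seed,0,(9,)*3,(9,)*3,cv2.FLOODFILL_FIXED_RANGE|cv2.FLOODFILL_MASK_ONLY|(255<<8));m=m[1:-1,1:-1]
    m=cv2.morphologyEx(m,cv2.MORPH_CLOSE,np.ones((3,3)))
    p=np.argwhere(m)[:,::-1].astype(np.float32);print(n,im[seed[1],seed[0]],len(p),cv2.minAreaRect(p))
    W=np.array([onz(c,q,45) for q in p]);a=(W-F)@out;b=(W-F)@ya
    print(' out range',np.percentile(a,[0,2,50,98,100]).round(1),' across',np.percentile(b,[0,2,50,98,100]).round(1))
    # bar grip
    hsv=cv2.cvtColor(im,cv2.COLOR_BGR2HSV);k=cv2.inRange(hsv,(108,130,50),(125,255,255));q,l,s,ce=cv2.connectedComponentsWithStats(k)
    for i in range(1,q):
        if s[i,4]>40: 
            w=onz(c,ce[i],110);
            if abs(w[0]-570)<60 and abs(w[1]+90)<80: print(' grip',ce[i].round(1),w.round(1));pt[n]=ce[i]
    # yellow
    k=cv2.inRange(hsv,(18,130,100),(30,255,255));W=np.array([onz(c,q[::-1],137) for q in np.argwhere(k)])
    W=W[(abs(W[:,0]-497)<80)&(abs(W[:,1]+200)<80)];print(' yellow',W.mean(0).round(1),((W-F)@out).mean(),((W-F)@ya).mean())
    h={'panelback':F+out*80+[0,0,0],'deck':F-out*68}
s,d=cam('scene'),cam('side')
for n,a,b in (('OF',(330,149),(238.5,224)),('OB',(361.5,133),(214,190)),('IF',(340,158.5),(256,210)),('IB',(370,144),(231.5,172.5))):
    X,e=tri((s,a),(d,b));print(n,X.round(1),e,'out %.1f across %.1f'%((X-F)@out,(X-F)@ya))
E
```

```text
scene [125 127 125] 427 ((347.6582946777344, 145.1701202392578), (12.564743995666504, 34.81140899658203), 67.61986541748047)
 out range [-78.7 -76.  -12.8  50.5  52.5]  across [-21.2 -20.2   3.6  27.7  29.4]
 grip [325.1 165.7] [567.1 -97.7 110. ]
 yellow [ 495.3 -209.4  137. ] -8.67327679508269 -123.00325660122813
side [147 152 152] 738 ((232.6127166748047, 199.89122009277344), (37.390899658203125, 20.189023971557617), 55.491477966308594)
 out range [-79.  -76.2 -19.9  34.9  37.6]  across [-26.9 -25.2   3.   30.7  32. ]
 grip [274.6 216.6] [566.2 -92.5 110. ]
 yellow [ 499. -208.  137.] -6.953398350094474 -119.40307934928674
OF [ 648.6 -165.5   23.1] [2.8, 2.8] out 47.5 across 26.2
OB [ 642.7 -296.1   37. ] [1.3, 1.3] out -83.2 across 30.9
IF [ 586.7 -167.7   44.1] [4.9, 4.9] out 40.2 across -35.3
IB [ 574.2 -290.1   77.2] [0.9, 0.9] out -82.7 across -37.8
```

```bash
python3 -m pendant '{"grip":[-1,-1,-1,-1,-1,-1,-1,-1,-1,-1,-1,-1],"linear":[[-10,3.7,0],[-18,6.6,0],[-26,9.5,0],[-30,11,0],[-30,11,0],[-30,11,0],[-30,11,0],[-30,11,0],[-30,11,0],[-30,11,0],[-30,11,0],[-30,11,0]],"angular":[[0,0,0],[0,0,0],[0,0,0],[0,0,0],[0,0,0],[0,0,0],[0,0,0],[0,0,0],[0,0,0],[0,0,0],[0,0,0],[0,0,0]]}'
python3 -m pendant '{"grip":[-1,-1,-1,-1,-1,-1,-1,-1,-1,-1,-1,-1],"linear":[[-30,11,0],[-30,11,0],[-30,11,0],[-30,11,0],[-30,11,0],[-26,9.5,0],[-20,7.3,0],[-13,4.8,0],[-7,2.5,0],[-3,1,0],[0,0,0],[0,0,0]],"angular":[[0,0,0],[0,0,0],[0,0,0],[0,0,0],[0,0,0],[0,0,0],[0,0,0],[0,0,0],[0,0,0],[0,0,0],[0,0,0],[0,0,0]]}'
python3 - <<'E'
from h import *
o=ctrl.get_obs();M=Ro.from_rotvec(o['orientation']).as_matrix();print(M.round(4),o['qpos'].round(2))
print('delta tool',(M.T@(np.array([620.7,-202.8,78.6])-o['ee_pos'])).round(1))
F=np.array([618.6,-210.7,45]);ya=np.array([.9967,-.081,0]);out=np.array([.081,.9967,0])
c,im=snap('wrist','w7.png')
for a in (-80,-55,55,80): print(a,[proj(c,F+out*a+ya*b).round(0).tolist() for b in (-31,31)])
cv2.imwrite('pics/w7b.png',im[:,:,::-1])
E
```

```text
t: 19.72
ee_pos: [558.8, 19.0, 252.8]
orientation: [-2.307, -2.131, 0.002]
ft_force: [-0.4, 0.1, -2.6]
width: 46.2
grasp_force: 29.9
t: 20.72
ee_pos: [621.4, -202.4, 253.3]
orientation: [-2.307, -2.131, 0.0]
ft_force: [0.2, 0.4, -1.9]
width: 45.8
grasp_force: 29.9
[[ 7.910e-02  9.969e-01 -9.000e-04]
 [ 9.969e-01 -7.910e-02  6.000e-04]
 [ 5.000e-04 -1.000e-03 -1.000e+00]] [-0.33  0.43  1.54  0.    1.17 -0.25]
delta tool [ -0.5  -0.5 174.7]
-80 [[295.0, 244.0], [347.0, 244.0]]
-55 [[295.0, 224.0], [347.0, 224.0]]
55 [[293.0, 130.0], [349.0, 130.0]]
80 [[292.0, 107.0], [350.0, 107.0]]
```

View pics/w7b.png

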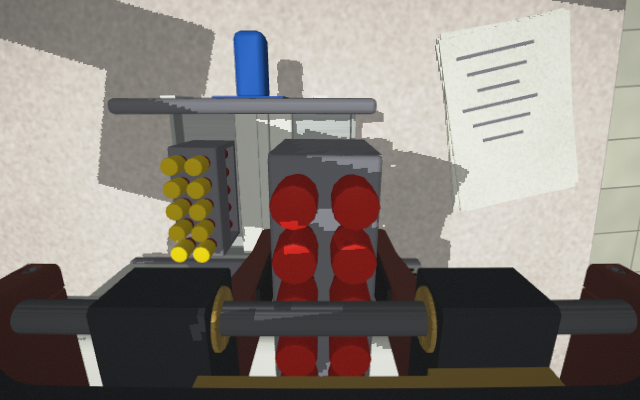

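The held rack sits straight over the lane. The lane's visible floor by the panel runs from about (296) to (352) at row 120, against a prediction of 293–350. I'll check that with a profile.

```bash
python3 - <<'E'
import cv2
im=cv2.imread('pics/w7b.png')
for r in (118,124,130): print(r,[int(v) for v in im[r,256:372:2].mean(1)])
E
```

```text
118 [115, 145, 144, 144, 145, 143, 98, 142, 144, 145, 152, 153, 152, 153, 153, 145, 145, 137, 97, 110, 111, 112, 111, 112, 113, 112, 112, 112, 113, 113, 115, 113, 112, 113, 113, 113, 113, 114, 114, 114, 113, 113, 113, 114, 115, 114, 114, 84, 120, 114, 137, 136, 135, 132, 133, 134, 135, 132]
124 [134, 142, 144, 143, 145, 145, 104, 227, 233, 230, 233, 232, 232, 232, 233, 232, 232, 223, 95, 115, 130, 201, 201, 202, 203, 202, 202, 201, 202, 202, 202, 201, 202, 202, 202, 201, 202, 201, 201, 200, 199, 199, 198, 199, 198, 198, 198, 119, 188, 186, 141, 136, 137, 160, 218, 219, 219, 217]
130 [138, 136, 143, 144, 144, 146, 117, 135, 145, 144, 144, 145, 145, 145, 145, 145, 233, 226, 96, 113, 128, 197, 196, 196, 188, 113, 113, 188, 187, 187, 194, 194, 195, 194, 193, 194, 193, 192, 193, 192, 192, 191, 191, 191, 190, 190, 189, 93, 188, 183, 134, 137, 137, 221, 214, 212, 214, 215]
```

```bash
python3 -m pendant '{"grip":[-1,-1,-1,-1,-1,-1,-1,-1,-1,-1,-1,-1],"linear":[[-0.5,-0.5,8],[0,0,16],[0,0,20],[0,0,20],[0,0,20],[0,0,20],[0,0,20],[0,0,16],[0,0,12],[0,0,8],[0,0,5],[0,0,0]],"angular":[[0,0,0],[0,0,0],[0,0,0],[0,0,0],[0,0,0],[0,0,0],[0,0,0],[0,0,0],[0,0,0],[0,0,0],[0,0,0],[0,0,0]]}'
python3 -m pendant '{"grip":[-1,-1,-1,-1,-1,-1,-1],"linear":[[0,0,1.5],[0,0,1.5],[0,0,1.5],[0,0,1.5],[0,0,1],[0,0,0],[0,0,0]],"angular":[[0,0,0],[0,0,0],[0,0,0],[0,0,0],[0,0,0],[0,0,0],[0,0,0]]}'
```

```text
t: 21.77
ee_pos: [620.9, -203.4, 87.6]
orientation: [-2.307, -2.131, 0.001]
ft_force: [-0.0, 0.3, -2.2]
width: 45.9
grasp_force: 29.9
t: 22.35
ee_pos: [621.2, -203.8, 81.5]
orientation: [-2.308, -2.131, 0.0]
ft_force: [-0.4, -0.8, -2.3]
width: 46.2
grasp_force: 29.9
```

```bash
python3 -m pendant '{"grip":[-1,-1,-1,-1,-1],"linear":[[0,0,1],[0,0,0.7],[0,0,0.5],[0,0,0],[0,0,0]],"angular":[[0,0,0],[0,0,0],[0,0,0],[0,0,0],[0,0,0]]}'
python3 -m pendant '{"grip":[-1,-1,-1,-1],"linear":[[0,0,0.5],[0,0,0.5],[0,0,0],[0,0,0]],"angular":[[0,0,0],[0,0,0],[0,0,0],[0,0,0]]}'
```

```text
t: 22.77
ee_pos: [621.2, -203.8, 79.2]
orientation: [-2.308, -2.131, 0.0]
ft_force: [0.2, -0.0, -2.4]
width: 46.0
grasp_force: 29.9
t: 23.1
ee_pos: [621.3, -203.8, 78.5]
orientation: [2.308, 2.131, -0.0]
ft_force: [-0.8, 0.8, 1.4]
width: 46.0
grasp_force: 29.9
```

Contact came at exactly the expected height (78.5), so I'm releasing and retreating straight up.

```bash
python3 -m pendant '{"grip":[0.2,0.4,0.6,0.6,0.6,0.6,0.6,0.6],"linear":[[0,0,0],[0,0,0],[0,0,0],[0,0,0],[0,0,0],[0,0,0],[0,0,0],[0,0,0]],"angular":[[0,0,0],[0,0,0],[0,0,0],[0,0,0],[0,0,0],[0,0,0],[0,0,0],[0,0,0]]}'
python3 -m pendant '{"grip":[0.6,0.6,0.6,0.6,0.6,0.6,0.6,0.6,0.6,0.6,0.6,0.6],"linear":[[0,0,-4],[0,0,-10],[0,0,-18],[0,0,-25],[0,0,-25],[0,0,-25],[0,0,-25],[0,0,-25],[0,0,-25],[0,0,-20],[0,0,-10],[0,0,0]],"angular":[[0,0,0],[0,0,0],[0,0,0],[0,0,0],[0,0,0],[0,0,0],[0,0,0],[0,0,0],[0,0,0],[0,0,0],[0,0,0],[0,0,0]]}'
python3 -m pendant '{"grip":[0.6,0.6,0.6,0.6,0.6,0.6,0.6,0.6,0.6,0.6,0.6,0.6],"linear":[[10,0,0],[20,-5,0],[30,-10,0],[30,-10,0],[30,-10,0],[30,-10,0],[30,-10,0],[30,-10,0],[30,-10,0],[20,-5,0],[10,0,0],[0,0,0]],"angular":[[0,0,0],[0,0,0],[0,0,0],[0,0,0],[0,0,0],[0,0,0],[0,0,0],[0,0,0],[0,0,0],[0,0,0],[0,0,0],[0,0,0]]}'
python3 - <<'E'
from h import *
ya=np.array([.9967,-.081,0]);out=np.array([.081,.9967,0]);F=np.array([618.6,-210.7,45])
for n in ('scene','side'):
    c,im=snap(n,n+'2.png');hsv=cv2.cvtColor(im,cv2.COLOR_RGB2HSV)
    for k,m in (('red',redmask(im)),('yel',cv2.inRange(hsv,(18,130,100),(30,255,255)))):
        W=np.array([onz(c,q[::-1],135) for q in np.argwhere(m)]);W=W[(abs(W[:,0]-(620 if k=='red' else 497))<60)&(abs(W[:,1]+205)<75)]
        if len(W)>3:
            ev,V=np.linalg.eigh(np.cov(W[:,:2].T));v=V[:,1];print(n,k,len(W),'out %.1f across %.1f'%(((W-F)@out).mean(),((W-F)@ya).mean()),'ang',np.degrees(np.arctan2(v[1],v[0]))%180,(ev**.5).round(1))
    k=cv2.inRange(hsv,(108,130,50),(125,255,255));q,l,s,ce=cv2.connectedComponentsWithStats(k)
    for i in range(1,q):
        w=onz(c,ce[i],110)
        if s[i,4]>40 and abs(w[0]-570)<60 and abs(w[1]+90)<80: print(' grip',ce[i].round(1),w.round(1))
b=cv2.imread('pics/side2.png')
s=cv2.imread('pics/scene2.png');cv2.imwrite('pics/z5.png',np.hstack([cv2.resize(s[60:260,200:440][:, :],(400,333)),cv2.resize(b[90:290,140:380],(400,333))]))
print(ctrl.get_obs()['t'])
E
```

```text
t: 23.77
ee_pos: [621.2, -203.8, 78.3]
orientation: [-2.308, -2.131, 0.0]
ft_force: [-1.3, -0.4, -0.5]
width: 70.6
grasp_force: 0.0
t: 24.77
ee_pos: [622.5, -204.2, 293.8]
orientation: [2.305, 2.128, 0.004]
ft_force: [0.6, 0.1, 0.4]
width: 70.3
grasp_force: 0.0
t: 25.77
ee_pos: [562.3, 73.7, 288.9]
orientation: [-2.304, -2.133, 0.003]
ft_force: [-0.3, 0.3, 0.4]
width: 70.5
grasp_force: 0.0
scene red 133 out 8.7 across 0.5 ang 84.86876665703254 [10.  28.4]
scene yel 163 out -12.9 across -122.0 ang 81.45963766363226 [10.1 26.9]
side red 171 out 9.2 across 3.1 ang 84.79676577730072 [11.1 28.7]
side yel 242 out -8.4 across -119.4 ang 83.85281086672717 [11.  28.1]
 grip [274.6 216.9] [566.6 -91.5 110. ]
25.8667
```

View pics/z5.png

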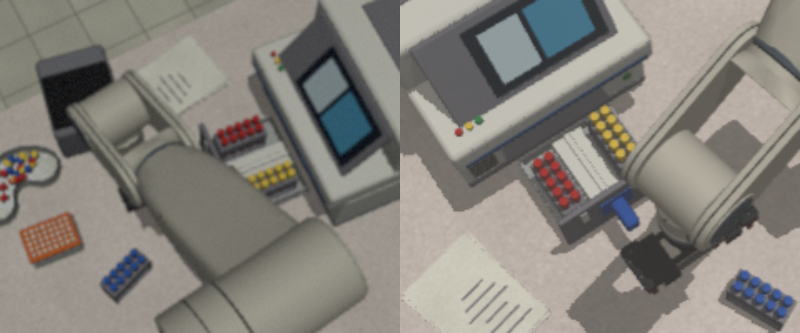

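Both views show the red rack upright and lengthwise in the free lane, at out +9 mm, across +2 mm and 0.5° of yaw. The drawer grip has not moved since the pull, and the yellow and blue racks are still in place.

```bash
python3 -c "
from workcell import ctrl
print(ctrl.close_job())"
```

```text
the job is handed in; nothing more can be done
None
```

The job is handed in: the drawer was pulled out to its stop and left there, and the red-capped rack stands upright and lengthwise in the empty lane. It took about 26 s, and I saw nothing else disturbed, though I did not re-check the bottle and marker at the end.

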